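Make up the marking-out kit and the vice kit

TASK

Make up two kits from the stock on the fitter's bench. In the long wooden tray put the V-block in the oblong pocket and the screw jack in the square pocket; in the squarish wooden tray put the long parallel in the long slot and the plain steel roller in the square pocket. Each stands upright (the V-block with its groove up), flat on its pocket's floor and let go; leave the short parallel and the hexagon nut where they lie.

Things in the scene. Friction and masses are not known exactly. Their poses are not given: they have to be found in the camera images.
- long_tray: Marking-out kit tray, fixed to the bench: wooden board 154 (x) x 64 (y) x 12 mm high with two pockets 6 mm deep (pocket floor 6 mm above the bench) in line along its x axis: an oblong pocket 82 (x) x 54 (y) mm centred at x = -31 mm, y = 0, for the V-block (its length along the tray's x), and a square pocket 54 x 54 mm centred at x = +45 mm, y = 0, for the screw jack. Origin at the centre of its underside, on the bench; z up.
- square_tray: Vice kit tray, fixed to the bench: wooden board 110 (x) x 117 (y) x 12 mm high with two pockets 6 mm deep (pocket floor 6 mm above the bench): a long slot 100 (x) x 36 (y) mm centred at x = 0, y = -35.5 mm, for the long parallel (its length along the tray's x), and a square pocket 46 x 46 mm centred at x = 0, y = +30.5 mm, for the roller. Origin at the centre of its underside, on the bench; z up.
- v_block: V-block, grey steel, 60 (x, length) x 36 (y, width) x 35 mm high, about 0.45 kg, with a 90 degree groove 24 mm wide along its top, along x. Grip it across its 36 mm width. Loose, standing upright. Origin at the centre of its underside; z up.
- screw_jack: Small screw jack, 55 mm high, about 0.2 kg: dark steel round foot 36 mm in diameter and 8 mm high, body 28 mm in diameter from 10 to 36 mm height (grip here), above it a thin brass screw of 12 mm with a steel cap of 18 mm diameter. Loose, standing upright. Origin at the centre of its underside; z along its axis, up.
- long_parallel: Long parallel: plain rectangular bar of bright ground steel, 80 (x, length) x 16 (y, thickness) x 30 mm high, about 0.30 kg. Grip it across its 16 mm thickness. Loose, standing on its 80 x 16 face, and must stand so in the slot. Origin at the centre of its underside; z up.
- roller: Plain steel roller (solid cylinder) standing on end, 28 mm in diameter, 45 mm high, about 0.22 kg. Loose. Origin at the centre of its underside; z along its axis, up.
- short_parallel: Short parallel, belongs to neither kit and stays: the same bar as the long one but 45 (x) x 16 (y) x 30 mm high. Loose. Origin at the centre of its underside; z up.
- nut: Large hexagon nut, dark steel, belongs to neither kit and stays: 46 mm across flats, 24 mm high, 28 mm hole. Loose, lying flat. Origin at the centre of its underside; z up.
Mind the look-alikes: they are no part of the job. What is shaped like the screw_jack but pink or turquoise is not meant.

How it is judged:
By the outcome, as a careful person would: the job done as asked, in the order asked, and still so for the second after the job is handed in, with the robot touching nothing.
It also fails if it takes over 115 s, if anything falls off the work surface, if the arm or the gripper's body presses on something with over 40 N, if the wrist force passes 120 N, or if a joint passes its speed limit or range.

ROBOT

A 6-joint arm with a two-finger parallel gripper is mounted at the origin on the work surface. World frame = base frame: x ahead of the robot, y to its left, z up, the work surface at z = 0. Lengths are in m, angles in rad, forces in N, time in s.
With the tool pointing down it reaches from about 0.35 to 0.725 m from the base axis. Payload 4.3 kg.
Tool frame: the origin (TCP) lies between the finger pads; the fingertips stand 8 mm ahead of it and the grasp point (between the pads) lies 11 mm behind it; z points along the fingers, y is the line along which they close (so a half turn about z gives the same grasp; the last joint's range is limited). The gripper opens to 85 mm and grips with 20 to 120 N. Pads are 22 mm wide; open, the fingers measure 114 mm over their backs; the gripper's body (76 mm by 85 mm) begins 54 mm behind the grasp point. The pads swing forward as they close: fully open they stand 13 mm farther back than shut.
Start: joints at [-1.27, 0.377, 0.081, 1.274, 0, 1.46], TCP at [0.23, -0.527, 0.239] pointing down, gripper open.
Joint ranges: [-2.72, 2.72], [-0.84, 1.66], [-1.02, 1.22], [-1.77, 2.12], [-1.37, 1.28], [-3.14, 3.14]. Speed limits (rad/s): [2.57, 2.57, 3.14, 3.14, 3.14, 3.14].

INTERFACE

Orientations are given as a unit quaternion [w, x, y, z].
In Python, from plant import robot gives the robot as it stands.
- The arm moves only by the tool apply_moves, never from a script. Its argument "commands" is a list that holds one entry, the list of rows, each a list of 4 numbers: the shift along the tool's x, y, z in cm, then the turn about the tool's z in units of 8 degrees (1.0 is 8 degrees). In form: [[[x, y, z, turn], ...]]. A call has 1 to 10 rows; each row is the pose to reach, as a shift and turn from the pose commanded when the call began, along the tool's axes at that moment; what a row does not reach only later rows make up. A row lasts 1/8 s, in which the tool goes at most 62.5 mm and 10.7 degrees, less where a joint would pass 70% of its speed; a pose out of reach is approached as far as the arm can. A call with a gripper value outside its range is refused whole. "jaw" is the closure, from -1 (fully open) to 1 (shut), set as the call begins (left out, the last holds). The fingers move at their own pace and stop on an object; the grip force is fixed at half the most. Time passes only in rows, so rows that repeat a pose let the fingers close. It gives the time, the measured TCP pose, the force, the opening and the grip force at its end, in the units of the state.
- robot.read_state(): the state, without advancing time (a new reading comes with each control period).
- robot.snapshot(name): name is "scene" or "top" or "wrist"; returns the picture (400x640x3 uint8, red, green, blue); there is no depth.
- robot.camera_params(name): a dict with "fx", "fy", "cx", "cy" (pixels), "R" (3x3) and "t" (3): a world point X has camera coordinates R X + t. Camera axes: x right, y down, z forward; pixel columns grow to the right and rows downward; lengths in m; the calibration is good to about 2 mm. The wrist camera is an equidistant fisheye: a pixel r from the principal point sees the ray r / f radians off the axis. A picture is of the moment at which its call begins: read the wrist's pose just before it. camera_params takes no time and is no camera call; for the wrist camera it gives the pose at the moment of the call.
- robot.hand_in(): hands the job in; it is judged then, once.
The state is a dict: "clock": time; "qpos": joint angles; "dq": joint speeds; "tau": joint torques, N m; "position": TCP position; "tool_rot": TCP orientation; "ft_force": force on the tool from outside, world axes, zero at the start; "moment": the same for the moment, N m; "finger_gap": finger opening in m; "grasp_force": force on a finger pad.
Only numpy, scipy, OpenCV 4.12 (cv2) and the standard library are available. Lean on these libraries where they do the work, as an engineer would, in place of code of your own. Each camera call takes 0.05 s, during which the arm holds its last target. There are 200 camera calls.

## Working session

There is one attempt and no reset: what is moved stays moved. The work goes in short steps, Python scripts to look and compute and a tool call to move; the robot and the scene stay as the last step left them, time stands still between calls to the robot, and variables do not carry over. Pictures are saved under pics/ and viewed, at most 14 in all, crops included, and the job is handed in when it is done.

Besides the shell and the picture viewer there is one more tool, called after ">>>" by a JSON object that holds its "api" and its "payload", one argument or row to a line. apply_moves: Moves the arm, as the interface text tells. Its arguments: {"type":"object","properties":{"commands":{"type":"array"},"jaw":{"type":"number"}},"required":["commands"]}

```bash
ls; mkdir -p pics; python3 - <<'E'
from plant import robot
import cv2
s=robot.read_state();print(s)
for n in("scene","top"):
    p=robot.camera_params(n);print(n,p)
    cv2.imwrite(f"pics/{n}0.png",robot.snapshot(n)[:,:,::-1])
E
```

```text
pics
{'clock': 0.0, 'qpos': array([-1.27029980e+00,  3.78055812e-01,  7.96559434e-02,  1.27441276e+00,
       -7.04165217e-06,  1.46050624e+00]), 'dq': array([-1.55858480e-03, -9.30602912e-05, -7.64574084e-04, -6.14462679e-04,
        6.39539193e-05,  9.87566647e-04]), 'tau': array([ 1.42362380e-03, -4.63599801e+01,  2.69876629e+01,  2.06000375e-02,
       -5.48704395e-05, -6.29027241e-06]), 'position': array([ 0.22943582, -0.52655316,  0.23837664]), 'tool_rot': array([-1.00326217e-03,  9.78980347e-01,  2.03952112e-01, -9.92389718e-05]), 'ft_force': array([ 0.48695403, -0.17358641,  0.10872874]), 'moment': array([ 0.00842529, -0.00170964,  0.03219968]), 'grasp_force': 0.0, 'finger_gap': 0.08550499534305214}
scene {'fx': 376.87811853138896, 'fy': 376.87811853138896, 'cx': 322.3800821740208, 'cy': 200.4060721534543, 'R': array([[ 0.59598452,  0.80299391, -0.0017982 ],
       [ 0.53966762, -0.40219916, -0.7395909 ],
       [-0.59461022,  0.4398143 , -0.67305428]]), 't': array([-0.32488996, -0.28063847,  1.09991385])}
top {'fx': 400.88711326358083, 'fy': 400.88711326358083, 'cx': 320.12467248814795, 'cy': 196.58751006922301, 'R': array([[-0.00315897, -0.99956017, -0.02948718],
       [-0.98369172,  0.008409  , -0.17966607],
       [ 0.179835  ,  0.02843874, -0.98328562]]), 't': array([0.01362908, 0.53723174, 0.81097738])}
```

View pics/top0.png

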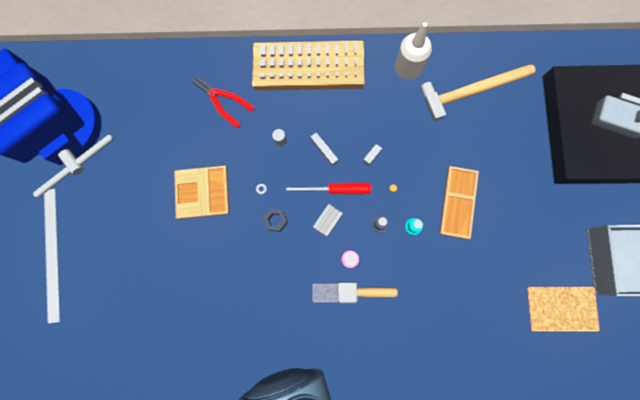

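View pics/scene0.png

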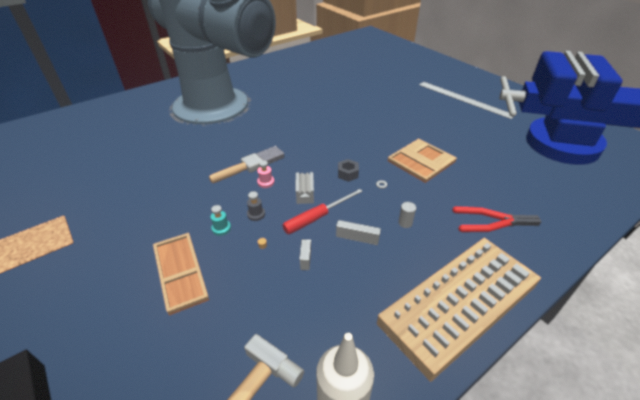

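The top view shows the V-block at (328,220), dark jack (380,223), long parallel (324,149), short parallel (373,154), roller (279,136) and nut (276,220). The long tray is at (460,202) and the square tray at (201,192). The look-alikes are turquoise (414,226) and pink (350,259), and the scene view agrees with all of this.

```bash
cat > h.py <<'E'
import numpy as np, cv2
from scipy.spatial.transform import Rotation as Ro
from plant import robot
def ray(p,u,v,fish=False):
    x,y=(u-p["cx"])/p["fx"],(v-p["cy"])/p["fy"]
    if fish:
        r=np.hypot(x,y); k=np.sin(r)/r if r>1e-9 else 1; d=np.array([x*k,y*k,np.cos(r)])
    else: d=np.array([x,y,1.])
    R=np.array(p["R"]); return -R.T@np.array(p["t"]), R.T@d
def cast(p,u,v,z,fish=False):
    c,d=ray(p,u,v,fish); return (c+d*(z-c[2])/d[2])[:2]
def proj(p,X,fish=False):
    c=np.array(p["R"])@np.array(X)+p["t"]
    if not fish: return p["fx"]*c[0]/c[2]+p["cx"],p["fy"]*c[1]/c[2]+p["cy"]
    r=np.hypot(c[0],c[1]); k=np.arctan2(r,c[2])/max(r,1e-9)
    return p["fx"]*c[0]*k+p["cx"],p["fy"]*c[1]*k+p["cy"]
def state():
    s=robot.read_state(); w,x,y,z=s["tool_rot"]; return s,Ro.from_quat([x,y,z,w]).as_matrix()
def go(x,y,z,yaw=None):
    """shift (cm) and turn (8 deg) to a TCP goal; yaw (deg): world direction of the closing line"""
    s,R=state(); d=R.T@(np.array([x,y,z])-s["position"])*100; t=0
    cur=np.degrees(np.arctan2(R[1,1],R[0,1]))
    if yaw is not None: t=-((yaw-cur+90)%180-90)/8
    print("shift",d.round(2),"turn",round(t,2),"closing yaw",round(cur,1),"pos",s["position"].round(4),"q6",round(s["qpos"][5],2))
def rect(p,mask,z,fish=False,minA=30):
    """min-area rectangles of the mask's blobs, cast onto z: centre mm, sides mm, yaw of long side, pixel"""
    out=[]
    for c in cv2.findContours(mask,cv2.RETR_EXTERNAL,cv2.CHAIN_APPROX_NONE)[0]:
        if cv2.contourArea(c)<minA: continue
        w=np.array([cast(p,*q[0],z,fish) for q in c],np.float32)*1000
        (cx,cy),(a,b),_=r=cv2.minAreaRect(w); B=cv2.boxPoints(r)
        e=max((B[1]-B[0],B[2]-B[1]),key=np.linalg.norm)
        out.append((round(cx,1),round(cy,1),round(a,1),round(b,1),round(float(np.degrees(np.arctan2(e[1],e[0])))%180,1),c.mean((0,1)).round().tolist()))
    return out
E
python3 - <<'E'
from h import *
p=robot.camera_params("top"); im=cv2.imread("pics/top0.png"); H,S,V=cv2.split(cv2.cvtColor(im,cv2.COLOR_BGR2HSV))
roi=np.zeros_like(H); roi[125:250,165:490]=1
k=np.ones((3,3),np.uint8)
wood=((H<25)&(S>60)&(V>90)&(roi>0)).astype(np.uint8)
print("wood");[print(r) for r in rect(p,cv2.morphologyEx(wood,cv2.MORPH_CLOSE,k),.012,minA=300)]
grey=((S<90)&(roi>0)).astype(np.uint8)
print("grey");[print(r) for r in rect(p,grey,.02)]
go(.5,0,.24,0)
print(robot.camera_params("wrist"), state()[1].round(2))
E
```

```text
wood
(530.0, -295.3, 66.5, 155.5, 169.3, [459.0, 202.0])
(557.7, 281.5, 111.3, 119.4, 95.2, [201.0, 192.0])
grey
(481.3, -199.4, 17.6, 15.3, 89.6, [418.0, 224.0])
(481.9, -118.1, 32.6, 33.1, 178.5, [380.0, 224.0])
(492.3, 112.0, 51.1, 46.6, 89.7, [275.0, 220.0])
(490.6, -4.5, 40.2, 64.9, 145.9, [327.0, 220.0])
(562.2, 42.8, 93.7, 9.1, 89.6, [307.0, 188.0])
(562.1, 143.5, 25.1, 22.5, 1.5, [261.0, 189.0])
(528.7, -301.1, 65.9, 162.3, 175.8, [470.0, 194.0])
(557.7, 279.7, 111.8, 120.4, 95.2, [189.0, 180.0])
(638.4, -105.5, 20.2, 53.7, 141.3, [372.0, 154.0])
(653.5, 2.5, 87.7, 21.8, 37.3, [324.0, 149.0])
(682.2, 104.6, 43.0, 29.7, 26.0, [279.0, 137.0])
shift [ 45.83 -37.48  -0.08] turn -8.31 closing yaw -66.5 pos [ 0.2295 -0.5266  0.2384] q6 1.46
{'fx': 309.70691628693146, 'fy': 309.70691628693146, 'cx': 322.5680987164416, 'cy': 203.81406935728404, 'R': array([[ 0.39920657, -0.91685875, -0.00203409],
       [-0.87701694, -0.3825042 ,  0.29074358],
       [-0.26734884, -0.11428282, -0.95679885]]), 't': array([-0.5733266 , -0.03829388,  0.37935243])} [[ 0.92  0.4  -0.  ]
 [ 0.4  -0.92  0.  ]
 [ 0.   -0.   -1.  ]]
```

```bash
python3 - <<'E'
from h import *
go(.4906,-.0045,.15,55.9)
E
```

```text
shift [ 44.79 -37.42   8.92] turn 7.2 closing yaw -66.5 pos [ 0.2295 -0.5266  0.2384] q6 1.46
```

>>> {"api": "apply_moves", "payload": {
  "commands": [
    [[44.8,-37.4,3,7.2],[44.8,-37.4,3,7.2],[44.8,-37.4,3,7.2],[44.8,-37.4,3,7.2],[44.8,-37.4,3,7.2],[44.8,-37.4,8.9,7.2],[44.8,-37.4,8.9,7.2],[44.8,-37.4,8.9,7.2],[44.8,-37.4,8.9,7.2],[44.8,-37.4,8.9,7.2]]
  ],
  "jaw": -0.6
}}

```text
clock: 1.35
position: [0.4106, -0.1486, 0.1617]
tool_rot: [-0.023, 0.965, -0.26, 0.005]
ft_force: [-0.4, -0.2, 0.2]
finger_gap: 0.0681
grasp_force: 0.0
```

```bash
python3 - <<'E'
from h import *
go(.4906,-.0045,.15,55.9)
E
```

```text
shift [ -0.3  -16.4    1.95] turn 0.5 closing yaw -120.1 pos [ 0.4106 -0.1486  0.1617] q6 3.14
```

```bash
python3 - <<'E'
s=open('h.py').read()
s=s.replace("t=-((yaw-cur+90)%180-90)/8","""
        q=s["qpos"]; cur0=np.degrees(q[0]-q[5])+90; q1=np.degrees(np.arctan2(y,x))
        q6=(q1+90-yaw+90)%180-90; t=-((q1+90-q6)-cur0)/8""").replace("if yaw is not None: \n","if yaw is not None:\n")
open('h.py','w').write(s)
from h import *
go(.4906,-.0045,.15,55.9)
E
```

```text
shift [ -0.3  -16.4    1.95] turn -22.0 closing yaw -120.1 pos [ 0.4106 -0.1486  0.1617] q6 3.14
```

>>> {"api": "apply_moves", "payload": {
  "commands": [
    [[-0.3,-16.4,-3,-13],[-0.3,-16.4,-3,-13],[-0.3,-16.4,-3,-13],[-0.3,-16.4,-3,-13],[-0.3,-16.4,-3,-13],[-0.3,-16.4,-3,-13],[-0.3,-16.4,-3,-13],[-0.3,-16.4,-3,-13],[-0.3,-16.4,-3,-13],[-0.3,-16.4,-3,-13]]
  ]
}}

```text
clock: 2.6
position: [0.49, -0.0074, 0.2002]
tool_rot: [-0.01, 0.798, 0.602, 0.022]
ft_force: [0.3, -0.4, -1.0]
finger_gap: 0.0684
grasp_force: 0.0
```

```bash
python3 - <<'E'
from h import *
go(.4906,-.0045,.17,55.9)
E
```

```text
shift [ 0.16 -0.05  3.03] turn -8.98 closing yaw -15.9 pos [ 0.49   -0.0074  0.2002] q6 1.68
```

>>> {"api": "apply_moves", "payload": {
  "commands": [
    [[0.2,0,3,-9],[0.2,0,3,-9],[0.2,0,3,-9],[0.2,0,3,-9],[0.2,0,3,-9],[0.2,0,3,-9],[0.2,0,3,-9],[0.2,0,3,-9],[0.2,0,3,-9],[0.2,0,3,-9]]
  ]
}}

```text
clock: 3.85
position: [0.491, -0.0032, 0.1703]
tool_rot: [0.005, 0.293, 0.956, 0.023]
ft_force: [1.0, -0.2, 0.9]
finger_gap: 0.0685
grasp_force: 0.0
```

```bash
python3 - <<'E'
from h import *
go(.4906,-.0045,.17,55.9); print(state()[1].round(3))
p=robot.camera_params("wrist"); im=robot.snapshot("wrist")[:,:,::-1]; cv2.imwrite("pics/w1.png",im)
print(proj(p,[.4906,-.0045,.035],True))
print("qpos",state()[0]["qpos"].round(3))
E
```

```text
shift [-0.04 -0.13  0.03] turn -0.0 closing yaw 55.9 pos [ 0.491  -0.0032  0.1703] q6 0.43
[[-0.828  0.56   0.023]
 [ 0.561  0.827  0.042]
 [ 0.005  0.048 -0.999]]
(np.float64(314.24523943627327), np.float64(197.65817362414563))
qpos [-0.164  0.226 -0.313  1.017  0.045  0.432]
```

View pics/w1.png

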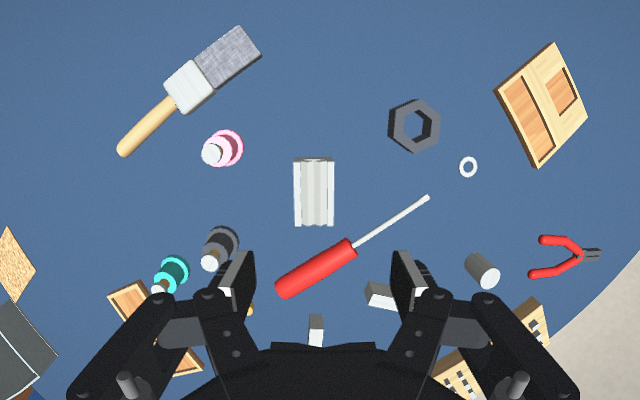

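The wrist view shows the V-block at (293–335, 158–226), with the nut, driver and jacks well clear. The joint-6 limit left a tilt of about 2.7° in the tool. That is tolerable with these fits.

```bash
python3 - <<'E'
from h import *
p=robot.camera_params("wrist"); im=cv2.imread("pics/w1.png"); H,S,V=cv2.split(cv2.cvtColor(im,cv2.COLOR_BGR2HSV))
m=((S<60)&(V>90)).astype(np.uint8); r=np.zeros_like(m); r[140:240,270:350]=1
[print(x) for x in rect(p,m*r,.035,True,200)]
m=((H<28)&(S>50)&(V>90)).astype(np.uint8); r[:]=0; r[30:180,480:600]=1
[print(x) for x in rect(p,cv2.morphologyEx(m*r,5 and cv2.MORPH_CLOSE,np.ones((5,5))),.012,True,200)]
E
```

```text
(486.0, -2.6, 36.2, 65.2, 146.4, [313.0, 192.0])
(555.3, 280.3, 113.7, 123.7, 95.0, [540.0, 104.0])
```

```bash
python3 - <<'E'
from h import *
go(.4885,-.0040,.016,56.3)
E
```

```text
shift [ 0.07 -0.95 15.4 ] turn -0.05 closing yaw 55.9 pos [ 0.4909 -0.0031  0.1703] q6 0.43
```

>>> {"api": "apply_moves", "payload": {
  "commands": [
    [[0.1,-0.3,5,0],[0.1,-0.6,10,0],[0.1,-0.9,13.5,0],[0.1,-0.95,15.4,0],[0.1,-0.95,15.4,0],[0.1,-0.95,15.4,0]]
  ]
}}

```text
clock: 4.65
position: [0.489, -0.0038, 0.0169]
tool_rot: [0.005, 0.293, 0.956, 0.024]
ft_force: [0.8, 0.1, 1.0]
finger_gap: 0.0685
grasp_force: 0.0
```

>>> {"api": "apply_moves", "payload": {
  "commands": [
    [[0,0,0,0],[0,0,0,0],[0,0,0,0],[0,0,0,0],[0,0,0,0],[0,0,0,0]]
  ],
  "jaw": 1
}}

```text
clock: 5.4
position: [0.4893, -0.0038, 0.0175]
tool_rot: [0.006, 0.292, 0.956, 0.024]
ft_force: [-0.5, 1.2, 7.4]
finger_gap: 0.0353
grasp_force: 60.1
```

>>> {"api": "apply_moves", "payload": {
  "commands": [
    [[0,0.4,-8,0],[0,0.4,-8,0],[0,0.4,-8,0],[0,0.4,-8,0]]
  ]
}}

```text
clock: 5.9
position: [0.4871, -0.0035, 0.0947]
tool_rot: [0.003, 0.293, 0.956, 0.023]
ft_force: [-0.4, 0.3, -5.2]
finger_gap: 0.0349
grasp_force: 64.3
```

```bash
python3 - <<'E'
from h import *
go(.4995,-.2895,.10,79.3)
E
```

```text
shift [-17.02 -22.95  -1.72] turn -2.92 closing yaw 56.0 pos [ 0.4871 -0.0035  0.0947] q6 0.43
```

>>> {"api": "apply_moves", "payload": {
  "commands": [
    [[-17,-23,-1.7,-2.9],[-17,-23,-1.7,-2.9],[-17,-23,-1.7,-2.9],[-17,-23,-1.7,-2.9],[-17,-23,-1.7,-2.9],[-17,-23,-1.7,-2.9],[-17,-23,-1.7,-2.9],[-17,-23,-1.7,-2.9],[-17,-23,-1.7,-2.9]]
  ]
}}

```text
clock: 7.02
position: [0.5004, -0.2885, 0.101]
tool_rot: [0.009, 0.093, 0.995, 0.022]
ft_force: [0.4, -0.7, -5.4]
finger_gap: 0.0351
grasp_force: 64.4
```

```bash
python3 - <<'E'
from h import *
go(.4995,-.2895,.024,79.3)
im=robot.snapshot("wrist")[:,:,::-1];p=robot.camera_params("wrist"); cv2.imwrite("pics/w2.png",im)
import pickle; pickle.dump(p,open("w2.pkl","wb"))
for dx,dy in((-77,-32),(-77,32),(77,32),(77,-32)):
    a=np.radians(-10.7); X=[.530+(dx*np.cos(a)-dy*np.sin(a))/1000,-.2953+(dx*np.sin(a)+dy*np.cos(a))/1000,.012]
    print(np.round(proj(p,X,True)))
E
```

```text
shift [ 0.17 -0.47  7.68] turn -0.0 closing yaw 79.3 pos [ 0.5004 -0.2885  0.101 ] q6 -0.47
[271. 150.]
[359. 150.]
[352. 321.]
[282. 322.]
```

View pics/w2.png

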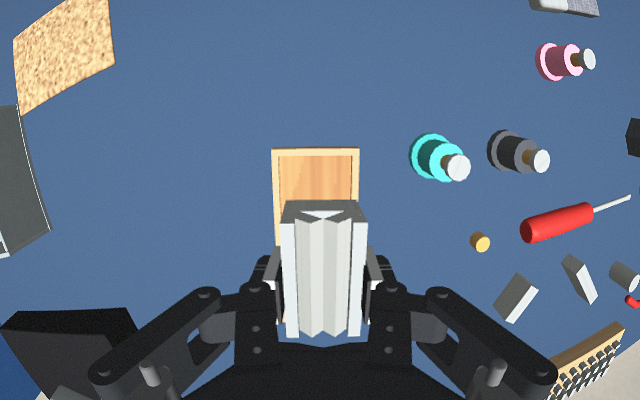

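The wrist view shows the block level and aligned over the tray. The tray's near corners are at (271,148) and (359,148), against a prediction of (271,150) and (359,150), so the tray pose is good.

>>> {"api": "apply_moves", "payload": {
  "commands": [
    [[0.2,-0.2,4,0],[0.2,-0.45,6.5,0],[0.2,-0.5,7.2,0],[0.2,-0.5,7.6,0],[0.2,-0.5,7.7,0],[0.2,-0.5,7.7,0]]
  ]
}}

```text
clock: 7.82
position: [0.5002, -0.2917, 0.0251]
tool_rot: [0.01, 0.094, 0.995, 0.022]
ft_force: [-0.4, -0.8, -4.7]
finger_gap: 0.035
grasp_force: 64.4
```

>>> {"api": "apply_moves", "payload": {
  "commands": [
    [[0,0.15,0.1,0],[0,0.15,0.15,0],[0,0.15,0.15,0]]
  ]
}}

```text
clock: 8.2
position: [0.5005, -0.2901, 0.0238]
tool_rot: [0.01, 0.094, 0.995, 0.022]
ft_force: [-0.4, 0.6, 1.9]
finger_gap: 0.0348
grasp_force: 65.6
```

>>> {"api": "apply_moves", "payload": {
  "commands": [
    [[0,0,0,0],[0,0,0,0],[0,0,0,0],[0,0,0,0]]
  ],
  "jaw": -0.3
}}

```text
clock: 8.7
position: [0.4998, -0.2897, 0.0227]
tool_rot: [0.009, 0.094, 0.995, 0.022]
ft_force: [0.4, -0.7, -0.5]
finger_gap: 0.0558
grasp_force: 0.0
```

>>> {"api": "apply_moves", "payload": {
  "commands": [
    [[0,0,-4,0],[0,0,-10,0],[0,0,-10,0],[0,0,-10,0]]
  ]
}}

```text
clock: 9.2
position: [0.4976, -0.294, 0.1226]
tool_rot: [0.009, 0.094, 0.995, 0.022]
ft_force: [0.4, 0.6, 0.4]
finger_gap: 0.0554
grasp_force: 0.0
```

```bash
python3 - <<'E'
from h import *
go(.482,-.118,.15,30)
E
```

```text
shift [ 4.8  17.1  -2.03] turn 6.15 closing yaw 79.2 pos [ 0.4976 -0.294   0.1226] q6 -0.48
```

>>> {"api": "apply_moves", "payload": {
  "commands": [
    [[4.8,17.1,-2,6.2],[4.8,17.1,-2,6.2],[4.8,17.1,-2,6.2],[4.8,17.1,-2,6.2],[4.8,17.1,-2,6.2],[4.8,17.1,-2,6.2],[4.8,17.1,-2,6.2],[4.8,17.1,-2,6.2]]
  ]
}}

```text
clock: 10.2
position: [0.4816, -0.118, 0.1492]
tool_rot: [-0.001, 0.503, 0.864, 0.024]
ft_force: [-0.5, -0.1, 0.2]
finger_gap: 0.0552
grasp_force: 0.0
```

```bash
python3 - <<'E'
from h import *
im=robot.snapshot("wrist")[:,:,::-1];p=robot.camera_params("wrist"); cv2.imwrite("pics/w3.png",im)
print(np.round(proj(p,[.482,-.118,0],True)),np.round(proj(p,[.482,-.118,.055],True)))
H,S,V=cv2.split(cv2.cvtColor(im,cv2.COLOR_BGR2HSV))
# steel cap (bright) at z=.055 ; 
m=((S<50)&(V>150)).astype(np.uint8); r=np.zeros_like(m); r[100:300,220:420]=1
[print(x) for x in rect(p,m*r,.055,True,60)]
m=((S<80)&(V<130)).astype(np.uint8)
r[:]=0;r[100:225,220:420]=1
[print('dark',x) for x in rect(p,m*r,.008,True,200)]
go(.482,-.118,.15,30)
E
```

```text
[317. 196.] [319. 213.]
(478.5, -190.1, 9.3, 17.4, 112.1, [273.0, 282.0])
(481.6, -118.4, 17.2, 17.2, 28.9, [318.0, 214.0])
(415.2, -60.9, 26.7, 9.1, 27.9, [279.0, 105.0])
dark (477.9, -115.7, 31.6, 19.1, 39.6, [315.0, 194.0])
shift [-0.    0.03 -0.06] turn -0.05 closing yaw 29.6 pos [ 0.4818 -0.1181  0.1494] q6 0.66
```

View pics/w3.png

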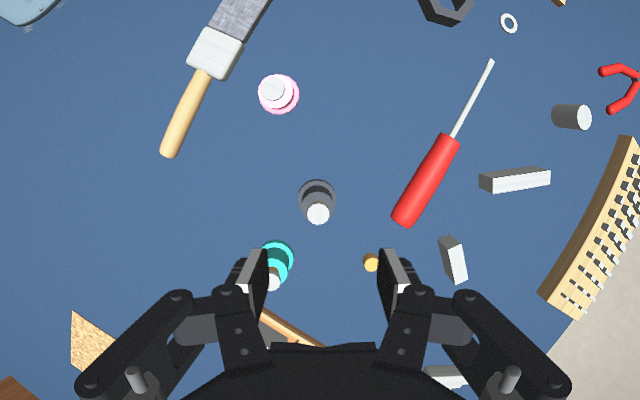

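The wrist view shows the dark jack's cap at (318,214), dead ahead, with the turquoise look-alike at (275,262) clear of the fingers' path.

```bash
python3 - <<'E'
from h import *
go(.4818,-.1184,.019)
E
```

```text
shift [-0.37 -0.54 13.02] turn 0 closing yaw 29.6 pos [ 0.4818 -0.1181  0.1494] q6 0.66
```

>>> {"api": "apply_moves", "payload": {
  "commands": [
    [[-0.15,-0.2,5,0],[-0.3,-0.4,9.5,0],[-0.35,-0.5,12,0],[-0.35,-0.55,13,0],[-0.35,-0.55,13,0],[-0.35,-0.55,13,0]]
  ]
}}

```text
clock: 11.0
position: [0.483, -0.1187, 0.0208]
tool_rot: [0.0, 0.503, 0.864, 0.024]
ft_force: [0.0, 0.3, -0.7]
finger_gap: 0.0555
grasp_force: 0.0
```

>>> {"api": "apply_moves", "payload": {
  "commands": [
    [[0,0,0,0],[0,0,0,0],[0,0,0,0],[0,0,0,0],[0,0,0,0],[0,0,0,0]]
  ],
  "jaw": 1
}}

```text
clock: 11.75
position: [0.4824, -0.1188, 0.0209]
tool_rot: [0.0, 0.503, 0.864, 0.024]
ft_force: [-1.8, -0.1, 8.0]
finger_gap: 0.0261
grasp_force: 58.5
```

>>> {"api": "apply_moves", "payload": {
  "commands": [
    [[0,0,-9.5,0],[0,0,-9.5,0],[0,0,-9.5,0],[0,0,-9.5,0]]
  ]
}}

```text
clock: 12.25
position: [0.4788, -0.1218, 0.1134]
tool_rot: [-0.002, 0.503, 0.864, 0.024]
ft_force: [0.3, 0.2, -2.6]
finger_gap: 0.026
grasp_force: 60.5
```

```bash
python3 - <<'E'
from h import *
go(.5742,-.3037,.12,79.3)
E
```

```text
shift [-20.5   -0.64  -1.23] turn -6.22 closing yaw 29.5 pos [ 0.4788 -0.1218  0.1134] q6 0.65
```

>>> {"api": "apply_moves", "payload": {
  "commands": [
    [[-20.5,-0.6,-1.2,-6.2],[-20.5,-0.6,-1.2,-6.2],[-20.5,-0.6,-1.2,-6.2],[-20.5,-0.6,-1.2,-6.2],[-20.5,-0.6,-1.2,-6.2],[-20.5,-0.6,-1.2,-6.2],[-20.5,-0.6,-1.2,-6.2],[-20.5,-0.6,-1.2,-6.2]]
  ]
}}

```text
clock: 13.25
position: [0.5751, -0.3032, 0.1205]
tool_rot: [0.009, 0.094, 0.995, 0.022]
ft_force: [-0.2, -0.1, -3.1]
finger_gap: 0.026
grasp_force: 60.3
```

```bash
python3 - <<'E'
from h import *
go(.5742,-.3037,.029,79.3); print(state()[1].round(3))
im=robot.snapshot("wrist")[:,:,::-1];p=robot.camera_params("wrist"); cv2.imwrite("pics/w4.png",im)
E
```

```text
shift [ 0.2  -0.48  9.14] turn -0.02 closing yaw 79.2 pos [ 0.5751 -0.3032  0.1205] q6 -0.42
[[-0.982  0.188  0.022]
 [ 0.188  0.981  0.043]
 [-0.013  0.046 -0.999]]
```

View pics/w4.png

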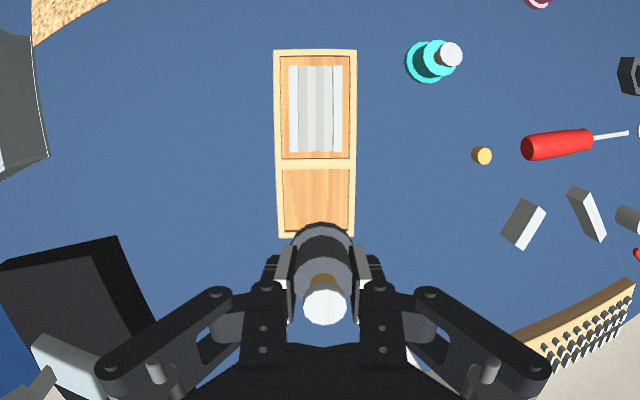

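The V-block is flat and centred in the oblong pocket at (317,108). The jack is held upright above the square pocket's far end.

>>> {"api": "apply_moves", "payload": {
  "commands": [
    [[0.2,-0.2,4,0],[0.2,-0.4,7.5,0],[0.2,-0.45,8.6,0],[0.2,-0.45,9.0,0],[0.2,-0.45,9.1,0],[0.2,-0.45,9.1,0]]
  ]
}}

```text
clock: 14.05
position: [0.5757, -0.3047, 0.0313]
tool_rot: [0.01, 0.094, 0.995, 0.021]
ft_force: [0.2, 0.2, -3.1]
finger_gap: 0.0259
grasp_force: 60.3
```

Still about 4 mm above contact (expected at z ≈ 0.027).

>>> {"api": "apply_moves", "payload": {
  "commands": [
    [[0.1,0.05,0.2,0],[0.1,0.05,0.3,0],[0.1,0.05,0.38,0],[0.1,0.05,0.38,0]]
  ]
}}

```text
clock: 14.55
position: [0.5744, -0.3034, 0.0273]
tool_rot: [0.01, 0.094, 0.995, 0.022]
ft_force: [-1.6, 1.2, 4.6]
finger_gap: 0.0258
grasp_force: 61.2
```

```bash
python3 -c "
from h import *
go(.5742,-.3037,.027,79.3);print(state()[0]['ft_force'])"
```

```text
shift [ 0.01 -0.03  0.03] turn -0.01 closing yaw 79.2 pos [ 0.5744 -0.3034  0.0273] q6 -0.42
[-1.58431948  1.22737272  4.60984934]
```

Contact. Release and rise, then move towards the long parallel.

>>> {"api": "apply_moves", "payload": {
  "commands": [
    [[0,0,0,0],[0,0,0,0],[0,0,0,0],[0,0,0,0],[0,0,0,0]]
  ],
  "jaw": -0.2
}}

```text
clock: 15.18
position: [0.5739, -0.3032, 0.026]
tool_rot: [0.009, 0.094, 0.995, 0.022]
ft_force: [-0.2, -0.0, -0.0]
finger_gap: 0.0512
grasp_force: 0.0
```

>>> {"api": "apply_moves", "payload": {
  "commands": [
    [[0,0.15,-4,0],[0,0.5,-12,0],[0,0.5,-12,0],[0,0.5,-12,0]]
  ]
}}

```text
clock: 15.68
position: [0.5734, -0.3043, 0.1483]
tool_rot: [0.011, 0.094, 0.995, 0.021]
ft_force: [-0.3, 0.6, -0.3]
finger_gap: 0.0517
grasp_force: 0.0
```

```bash
python3 -c "
from h import *
go(.6535,.0025,.15,127.3)"
```

```text
shift [-2.1  31.61  1.26] turn -6.01 closing yaw 79.2 pos [ 0.5734 -0.3043  0.1483] q6 -0.42
```

>>> {"api": "apply_moves", "payload": {
  "commands": [
    [[-2.1,31.6,1.3,-6],[-2.1,31.6,1.3,-6],[-2.1,31.6,1.3,-6],[-2.1,31.6,1.3,-6],[-2.1,31.6,1.3,-6],[-2.1,31.6,1.3,-6],[-2.1,31.6,1.3,-6],[-2.1,31.6,1.3,-6],[-2.1,31.6,1.3,-6],[-2.1,31.6,1.3,-6]]
  ]
}}

```text
clock: 16.92
position: [0.6521, 0.0022, 0.1479]
tool_rot: [0.017, -0.318, 0.948, 0.016]
ft_force: [1.0, 0.3, -0.3]
finger_gap: 0.0513
grasp_force: 0.0
```

```bash
python3 - <<'E'
from h import *
im=robot.snapshot("wrist")[:,:,::-1];p=robot.camera_params("wrist"); cv2.imwrite("pics/w5.png",im)
u=np.round(proj(p,[.6535,.0025,.03],True)).astype(int); print(u)
H,S,V=cv2.split(cv2.cvtColor(im,cv2.COLOR_BGR2HSV))
for th in(120,170,200):
    m=((S<60)&(V>th)).astype(np.uint8); r=np.zeros_like(m); r[u[1]-70:u[1]+70,u[0]-50:u[0]+50]=1
    [print(th,x) for x in rect(p,m*r,.03,True,200)]
go(.6535,.0025,.15,127.3)
E
```

```text
[318 197]
120 (651.2, 3.7, 79.7, 15.6, 37.5, [321.0, 193.0])
170 (651.2, 3.7, 79.7, 15.6, 37.6, [321.0, 194.0])
200 (651.1, 3.7, 79.6, 15.5, 37.5, [321.0, 194.0])
shift [-0.12 -0.07 -0.2 ] turn -0.03 closing yaw 127.1 pos [0.6522 0.0024 0.148 ] q6 -0.76
```

View pics/w5.png

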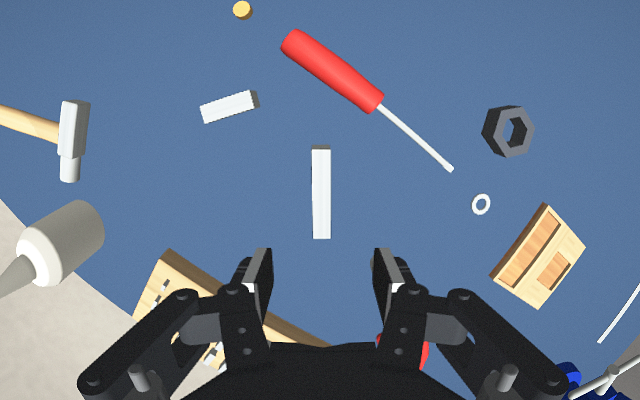

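The wrist view shows the long parallel at (321,192), measuring 79.7 x 15.6 mm as it should. The short one at (229,106) is clear.

```bash
python3 -c "
from h import *
go(.6512,.0037,.015,127.5); print(state()[1].round(3))"
```

```text
shift [ 0.58 -0.1  13.29] turn -0.05 closing yaw 127.1 pos [0.6522 0.0024 0.148 ] q6 -0.76
[[-0.797 -0.603  0.023]
 [-0.602  0.797  0.042]
 [-0.044  0.02  -0.999]]
```

>>> {"api": "apply_moves", "payload": {
  "commands": [
    [[0.2,0,5,0],[0.4,-0.1,9.5,0],[0.55,-0.1,12,0],[0.6,-0.1,13.2,0],[0.6,-0.1,13.3,0],[0.6,-0.1,13.4,0],[0.6,-0.1,13.4,0]]
  ]
}}

```text
clock: 17.85
position: [0.6522, 0.0044, 0.0152]
tool_rot: [0.019, -0.319, 0.948, 0.016]
ft_force: [0.2, -0.6, 0.9]
finger_gap: 0.0512
grasp_force: 0.0
```

>>> {"api": "apply_moves", "payload": {
  "commands": [
    [[0,0,0,0],[0,0,0,0],[0,0,0,0],[0,0,0,0],[0,0,0,0],[0,0,0,0],[0,0,0,0]]
  ],
  "jaw": 1
}}

```text
clock: 18.73
position: [0.6518, 0.0042, 0.0145]
tool_rot: [0.018, -0.319, 0.948, 0.016]
ft_force: [-0.2, -0.7, 5.4]
finger_gap: 0.0149
grasp_force: 59.8
```

>>> {"api": "apply_moves", "payload": {
  "commands": [
    [[0,0,-9,0],[0,0,-9,0],[0,0,-9,0],[0,0,-9,0]]
  ]
}}

```text
clock: 19.23
position: [0.6472, 0.0011, 0.1011]
tool_rot: [0.015, -0.319, 0.948, 0.017]
ft_force: [-0.3, 0.3, -4.5]
finger_gap: 0.0148
grasp_force: 59.7
```

```bash
python3 -c "
from h import *
go(.5609,.2461,.11,95.2)"
```

```text
shift [-7.95 24.75 -0.  ] turn 4.0 closing yaw 127.2 pos [0.6472 0.0011 0.1011] q6 -0.77
```

>>> {"api": "apply_moves", "payload": {
  "commands": [
    [[-8,24.8,-0.5,4],[-8,24.8,-0.5,4],[-8,24.8,-0.5,4],[-8,24.8,-0.5,4],[-8,24.8,-0.5,4],[-8,24.8,-0.5,4],[-8,24.8,-0.5,4],[-8,24.8,-0.5,4],[-8,24.8,-0.5,4]]
  ]
}}

```text
clock: 20.35
position: [0.5632, 0.2451, 0.117]
tool_rot: [0.012, -0.044, 0.999, 0.02]
ft_force: [-0.9, -0.2, -2.5]
finger_gap: 0.0143
grasp_force: 60.1
```

```bash
python3 - <<'E'
from h import *
im=robot.snapshot("wrist")[:,:,::-1];p=robot.camera_params("wrist"); cv2.imwrite("pics/w6.png",im)
a=np.radians(5.2)
for dx,dy in((-55,-58.5),(-55,58.5),(55,58.5),(-50,-53.5),(-50,-17.5)):
    X=[.5577+(dx*np.cos(a)-dy*np.sin(a))/1000,.2815+(dx*np.sin(a)+dy*np.cos(a))/1000,.012]
    print(np.round(proj(p,X,True)))
go(.5609,.2461,.022,95.2)
E
```

```text
[288. 132.]
[434. 135.]
[422. 257.]
[294. 139.]
[341. 138.]
shift [ 0.46 -0.29  9.49] turn -0.02 closing yaw 95.1 pos [0.5631 0.2454 0.117 ] q6 0.2
```

View pics/w6.png

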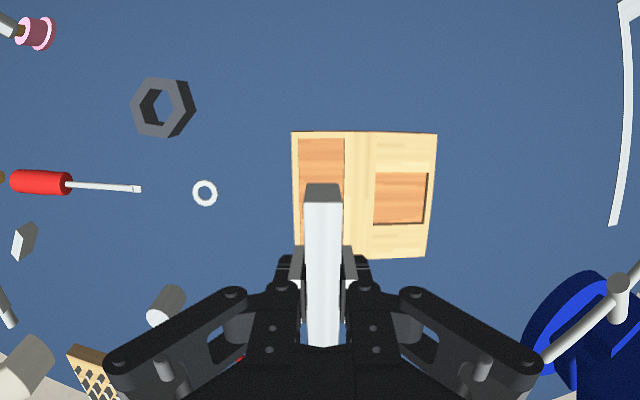

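The parallel is held over the slot, aligned. The tray corners at (291,132) and (437,135) sit about 3 px right of the prediction, so the tray is about 1.5 mm further in +y.

>>> {"api": "apply_moves", "payload": {
  "commands": [
    [[0.2,-0.1,4,0],[0.4,-0.15,7.5,0],[0.45,-0.15,8.7,0],[0.45,-0.15,9.2,0],[0.45,-0.15,9.3,0],[0.45,-0.15,9.3,0]]
  ]
}}

```text
clock: 21.15
position: [0.5617, 0.2487, 0.0254]
tool_rot: [0.013, -0.045, 0.999, 0.021]
ft_force: [-0.1, -0.2, -3.4]
finger_gap: 0.0148
grasp_force: 59.9
```

```bash
python3 -c "
from h import *
go(.561,.2476,.021,95.2)"
```

```text
shift [ 0.09 -0.12  0.43] turn -0.01 closing yaw 95.2 pos [0.5617 0.2487 0.0254] q6 0.21
```

>>> {"api": "apply_moves", "payload": {
  "commands": [
    [[0.1,-0.1,0.25,0],[0.1,-0.1,0.4,0],[0.1,-0.1,0.43,0],[0.1,-0.1,0.43,0]]
  ]
}}

```text
clock: 21.65
position: [0.56, 0.2475, 0.0209]
tool_rot: [0.013, -0.045, 0.999, 0.021]
ft_force: [-3.2, -0.8, 5.8]
finger_gap: 0.0149
grasp_force: 61.3
```

>>> {"api": "apply_moves", "payload": {
  "commands": [
    [[0,0,0,0],[0,0,0,0],[0,0,0,0],[0,0,0,0],[0,0,0,0]]
  ],
  "jaw": -0.2
}}

```text
clock: 22.28
position: [0.5596, 0.2474, 0.0195]
tool_rot: [0.012, -0.045, 0.999, 0.021]
ft_force: [-0.2, 0.7, 0.0]
finger_gap: 0.0512
grasp_force: 0.0
```

>>> {"api": "apply_moves", "payload": {
  "commands": [
    [[-0.1,0.15,-4,0],[-0.3,0.5,-12,0],[-0.3,0.5,-12,0],[-0.3,0.5,-12,0]]
  ]
}}

```text
clock: 22.78
position: [0.561, 0.2481, 0.1418]
tool_rot: [0.014, -0.045, 0.999, 0.021]
ft_force: [-0.2, 0.5, -0.5]
finger_gap: 0.0512
grasp_force: 0.0
```

```bash
python3 -c "
from h import *
go(.67,.1046,.15,65)"
```

```text
shift [ -9.59 -15.23  -1.15] turn 3.77 closing yaw 95.2 pos [0.561  0.2481 0.1418] q6 0.21
```

>>> {"api": "apply_moves", "payload": {
  "commands": [
    [[-9.6,-15.2,-1.2,3.8],[-9.6,-15.2,-1.2,3.8],[-9.6,-15.2,-1.2,3.8],[-9.6,-15.2,-1.2,3.8],[-9.6,-15.2,-1.2,3.8],[-9.6,-15.2,-1.2,3.8],[-9.6,-15.2,-1.2,3.8]]
  ]
}}

```text
clock: 23.65
position: [0.6677, 0.1057, 0.148]
tool_rot: [0.006, 0.217, 0.976, 0.023]
ft_force: [0.5, -0.5, 0.2]
finger_gap: 0.0514
grasp_force: 0.0
```

```bash
python3 - <<'E'
from h import *
im=robot.snapshot("wrist")[:,:,::-1];p=robot.camera_params("wrist"); cv2.imwrite("pics/w7.png",im)
u=np.round(proj(p,[.68,.105,.045],True)).astype(int); print(u)
H,S,V=cv2.split(cv2.cvtColor(im,cv2.COLOR_BGR2HSV))
for th in(120,170,200):
    m=((S<60)&(V>th)).astype(np.uint8); r=np.zeros_like(m); r[u[1]-60:u[1]+50,u[0]-45:u[0]+45]=1
    [print(th,x) for x in rect(p,m*r,.045,True,100)]
E
```

```text
[322 220]
120 (677.4, 104.6, 26.9, 27.8, 155.7, [322.0, 217.0])
170 (677.7, 104.5, 26.9, 27.0, 155.7, [321.0, 218.0])
200 (677.9, 104.9, 26.2, 26.8, 153.8, [321.0, 218.0])
```

View pics/w7.png

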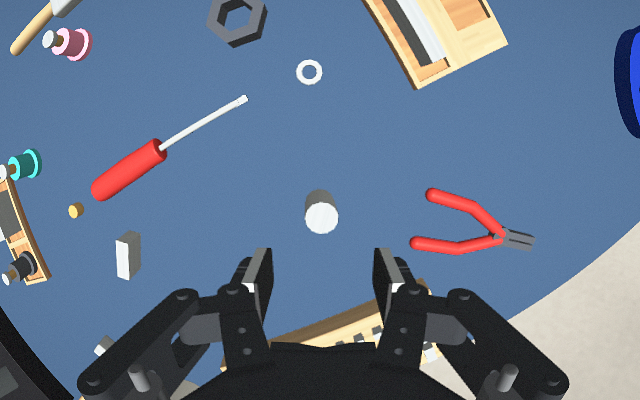

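The wrist view shows the roller's top at (321,218), 27 mm across. The nearest plier handle end is at (412,243), so I'll check its clearance.

```bash
python3 - <<'E'
from h import *
p=robot.camera_params("wrist"); print(cast(p,412,243,.01,True),cast(p,428,193,.01,True),cast(p,300,335,.03,True))
go(.6777,.1046,.025,65)
E
```

```text
[0.7550854  0.17158853] [0.71285786 0.20419265] [0.79240219 0.0270582 ]
shift [-0.9  -0.26 12.33] turn -0.02 closing yaw 64.9 pos [0.6679 0.1055 0.1482] q6 0.48
```

>>> {"api": "apply_moves", "payload": {
  "commands": [
    [[-0.9,-0.1,5,0],[-0.9,-0.2,9.5,0],[-0.9,-0.25,11.5,0],[-0.9,-0.25,12.3,0],[-0.9,-0.25,12.3,0],[-0.9,-0.25,12.3,0]]
  ]
}}

```text
clock: 24.45
position: [0.6796, 0.1037, 0.027]
tool_rot: [0.008, 0.218, 0.976, 0.023]
ft_force: [-0.4, -0.4, -0.5]
finger_gap: 0.0512
grasp_force: 0.0
```

>>> {"api": "apply_moves", "payload": {
  "commands": [
    [[0,0,0,0],[0,0,0,0],[0,0,0,0],[0,0,0,0],[0,0,0,0],[0,0,0,0]]
  ],
  "jaw": 1
}}

```text
clock: 25.2
position: [0.6795, 0.1036, 0.0269]
tool_rot: [0.008, 0.218, 0.976, 0.023]
ft_force: [-0.6, -0.2, 6.8]
finger_gap: 0.0262
grasp_force: 58.8
```

>>> {"api": "apply_moves", "payload": {
  "commands": [
    [[0,0,-9,0],[0,0,-9,0],[0,0,-9,0],[0,0,-9,0]]
  ]
}}

```text
clock: 25.7
position: [0.6751, 0.0997, 0.113]
tool_rot: [0.005, 0.218, 0.976, 0.023]
ft_force: [-0.4, -0.0, -3.3]
finger_gap: 0.026
grasp_force: 59.9
```

```bash
python3 -c "
from h import *
go(.555,.3134,.12,65)"
```

```text
shift [19.97 14.23 -0.03] turn -0.03 closing yaw 64.8 pos [0.6751 0.0997 0.113 ] q6 0.48
```

>>> {"api": "apply_moves", "payload": {
  "commands": [
    [[20,14.2,0,0],[20,14.2,0,0],[20,14.2,0,0],[20,14.2,0,0],[20,14.2,0,0],[20,14.2,0,0],[20,14.2,0,0],[20,14.2,0,0]]
  ]
}}

```text
clock: 26.7
position: [0.5565, 0.312, 0.121]
tool_rot: [0.006, 0.219, 0.975, 0.023]
ft_force: [-1.0, -1.1, -1.9]
finger_gap: 0.0261
grasp_force: 60.0
```

```bash
python3 - <<'E'
from h import *
im=robot.snapshot("wrist")[:,:,::-1];p=robot.camera_params("wrist"); cv2.imwrite("pics/w8.png",im)
a=np.radians(5.2)
for dx,dy in((-23,7.5),(-23,53.5),(23,53.5),(-55,58.5),(-55,-58.5)):
    X=[.5577+(dx*np.cos(a)-dy*np.sin(a))/1000,.283+(dx*np.sin(a)+dy*np.cos(a))/1000,.012]
    print(np.round(proj(p,X,True)))
go(.555,.3134,.034,65)
E
```

```text
[278. 193.]
[327. 164.]
[355. 211.]
[312. 127.]
[195. 202.]
shift [ 0.21 -0.37  8.71] turn -0.05 closing yaw 64.7 pos [0.5565 0.3122 0.1212] q6 0.84
```

View pics/w8.png

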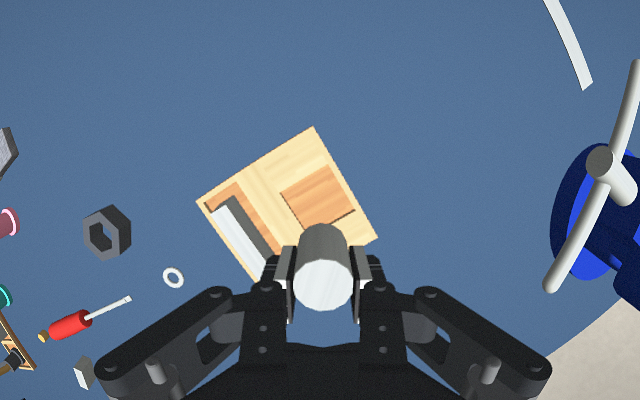

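The tray and pocket corners match the prediction within 1 px, and the long parallel stands in the slot at (243,235). Lowering the roller.

>>> {"api": "apply_moves", "payload": {
  "commands": [
    [[0.15,-0.15,4,0],[0.2,-0.3,7,0],[0.2,-0.35,8.1,0],[0.2,-0.37,8.5,0],[0.2,-0.37,8.5,0],[0.2,-0.37,8.5,0]]
  ]
}}

```text
clock: 27.5
position: [0.5556, 0.3148, 0.0378]
tool_rot: [0.007, 0.218, 0.976, 0.024]
ft_force: [1.2, 0.1, -2.8]
finger_gap: 0.0261
grasp_force: 60.0
```

```bash
python3 -c "
from h import *
go(.555,.3134,.033,65)"
```

```text
shift [-0.01 -0.18  0.47] turn -0.03 closing yaw 64.8 pos [0.5556 0.3148 0.0378] q6 0.84
```

>>> {"api": "apply_moves", "payload": {
  "commands": [
    [[0,-0.15,0.25,0],[0,-0.15,0.4,0],[0,-0.15,0.47,0],[0,-0.15,0.47,0]]
  ]
}}

```text
clock: 28.0
position: [0.5541, 0.3132, 0.0329]
tool_rot: [0.007, 0.218, 0.976, 0.023]
ft_force: [-2.1, -2.3, 6.4]
finger_gap: 0.0262
grasp_force: 61.1
```

>>> {"api": "apply_moves", "payload": {
  "commands": [
    [[0,0,0,0],[0,0,0,0],[0,0,0,0],[0,0,0,0],[0,0,0,0]]
  ],
  "jaw": -0.2
}}

```text
clock: 28.62
position: [0.5539, 0.3133, 0.0315]
tool_rot: [0.006, 0.218, 0.976, 0.023]
ft_force: [-0.2, -0.9, -0.1]
finger_gap: 0.051
grasp_force: 0.0
```

>>> {"api": "apply_moves", "payload": {
  "commands": [
    [[-0.2,0.2,-4,0],[-0.4,0.5,-12,0],[-0.4,0.5,-12,0],[5,0.5,-16,0],[10,0.5,-16,0],[10,0.5,-16,0],[10,0.5,-16,0]]
  ]
}}

```text
clock: 29.5
position: [0.4622, 0.3536, 0.1914]
tool_rot: [0.007, 0.218, 0.976, 0.023]
ft_force: [-0.4, -0.6, 0.3]
finger_gap: 0.0513
grasp_force: 0.0
```

```bash
python3 - <<'E'
from h import *
im=robot.snapshot("top")[:,:,::-1]; a=im[120:250,160:300]; b=im[120:250,360:500]
s=robot.snapshot("scene")[:,:,::-1]
t=cv2.resize(np.hstack([a,b]),(800,371),interpolation=cv2.INTER_CUBIC)
u=cv2.resize(np.hstack([s[225:315,145:245],s[130:185,380:460][:,:]] if 0 else [s[220:315,140:240],s[110:205,370:470]]),(482,229),interpolation=cv2.INTER_CUBIC)
c=np.zeros((600,800,3),np.uint8); c[:371]=t; c[371:,:482]=u
cv2.imwrite("pics/fin.png",c)
E
```

```text
(no output)
```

View pics/fin.png

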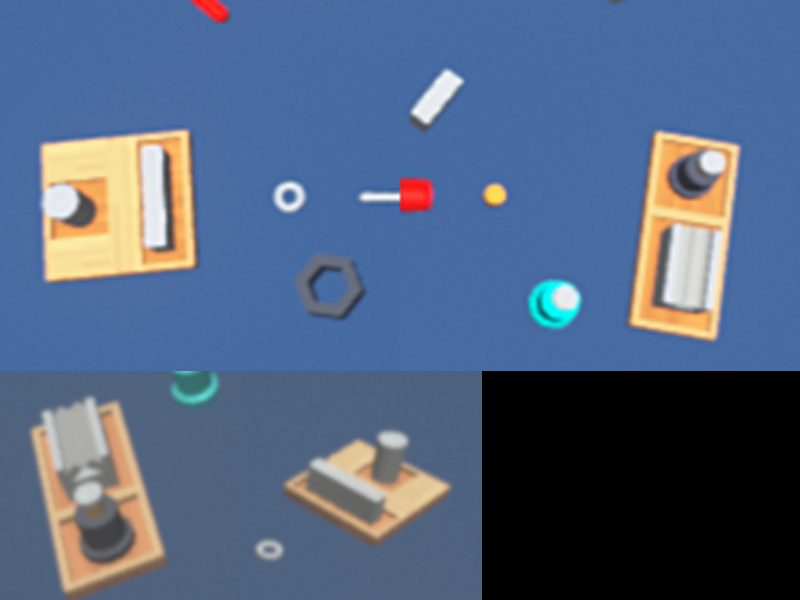

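All four parts stand upright inside their pockets: roller (75,205), parallel (157,197), jack (700,172) and V-block (690,265). The nut and short parallel are where they were.

```bash
python3 -c "
from plant import robot
print(robot.hand_in())"
```

```text
the job is handed in; nothing more can be done
None
```

Both kits are made up and the job is handed in at about 30 s: all four parts stood upright in their pockets in the final pictures, in the order asked, with the nut and short parallel untouched.

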